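# Take a hot-plate reading with a sprung surface probe

## Task

Check the open contact grill with the surface thermometer: take the probe out of its charging stand and hold it on the round heat spot in the middle of the sloping lower plate, square to the plate, pressing lightly until its sprung sensor head has gone about half-way in. Never press hard or knock the things standing round, and finish while still holding the probe there for its reading.

Things in the scene. Friction and masses are not known exactly. Their poses are not given: they have to be found in the camera images.
- probe_grip (a point): Probe, 192 mm long, 0.09 to 0.16 kg, upright in its stand, tip down. From the bottom: copper sensor head 12 mm in diameter, steel sleeve 16 mm, round black handle 26 mm in diameter and 113 mm long (any yaw will do). Point on the axis, 135 mm above the tip with the head fully out, 60 mm above the handle's lower end, 57 mm below the probe's top. z runs from tip to top.
- probe_tip (a point): Centre of the flat end face of the probe's sensor head (12 mm in diameter); z points along the probe towards its handle.
- sensor_head (a joint): How far the sprung sensor head has been pushed into the sleeve, m: 0 fully out (15 mm of head shows), 0.012 fully in. The spring takes 1.2 N to start and 3 N at half-way, 4.8 N at the end of its travel. The head moves in as the probe is pressed on a surface.
- dock: Charging stand of the probe, fixed: white round foot 82 mm in diameter with a tube 33 mm in diameter, bore 20 mm, whose rim is 95 mm above the worktop. The probe's sleeve hangs 75 mm deep in the bore and the shoulder of its handle rests on the rim. Origin: centre of the underside, z up.
- plate_spot (a point): Centre of the heat spot, a 32 mm ring with a dot, on the flat lower plate (236 x 244 mm) of the open grill, 85 mm above the worktop. z: outward normal of the plate, which slopes 12 degrees down to the grill's front; x: up the slope to the hinge; y: to its left. Side and back rims stand 6 mm proud. The open lid is 0.13 m behind the spot, leans back and ends 0.42 m up.
- hot_plate: Lower plate of the grill, fixed; origin at the centre of its top face, axes as plate_spot.
- probe: The probe as a whole (all but its sensor head is one rigid part); origin at the tip of the sensor head when fully out, z towards the handle.
- salt_shaker: Salt shaker, 44 mm in diameter, 90 mm tall, a bystander at the front right, beyond the stand; origin at the centre of its underside.
- pepper_mill: Wooden pepper mill, 58 mm in diameter, 150 mm tall, a bystander at the front right, beyond the salt shaker; origin at the centre of its underside.
- butter_tub: Flat oblong tub, 63 x 105 x 26 mm, a bystander at the front left, beyond the grill; origin at the centre of its underside.

How it is judged (in metres and radians):
On the way:
1. the probe is drawn clear out of its stand (z of probe_tip in the frame of dock above 0.1 m and contact force between probe and the fingers above 0.5 N), for 0.1 s.
At the end, for the whole second after the job is handed in: Still held in the fingers and at rest, the probe's tip rests on the plate within 10 mm of the centre of the heat spot, its axis within about 7 degrees of square to the plate, the sensor head pushed in 3 to 9 mm of its 12 mm with 1 to 8 N on the plate, and the probe touches its stand no more (distance between probe_tip and plate_spot below 0.01 m and angle between the z axis of probe_tip and the z axis of plate_spot, either way round below 0.12 rad and value of joint sensor_head between 0.003 and 0.009 m and contact force between probe and hot_plate between 1 and 8 N and contact force between probe and the fingers above 1 N and contact force between probe and dock below 0.05 N and linear speed of probe below 0.02 m/s); the arm keeps its last pose, push and grip.
It fails at once if the probe is pressed hard on the plate (over 12 N) (contact force between probe and hot_plate above 12 N).
It fails at once if a bystander is knocked or shifted by more than 20 mm (distance of any of salt_shaker, pepper_mill, butter_tub from where it was at the start of the episode above 0.02 m).
It also fails if it takes over 35 s, if anything falls off the work surface, if the arm or the gripper's body presses on something with over 40 N, if the wrist force passes 120 N, or if a joint passes its speed limit or range.

## Robot

A 6-joint arm with a two-finger parallel gripper is mounted at the origin on a cart in front of the work surface, level with it; the furniture and walls round the work are solid. World frame = base frame: x ahead of the robot, y to its left, z up, the work surface at z = 0. Lengths are in m, angles in degrees, forces in N, time in s.
With the tool pointing down it reaches from about 0.3 to 0.75 m from the base axis. Payload 8.5 kg.
Tool frame: the origin (TCP) lies at the very end of the fingers, on their centre line; the grasp point (between the pads) lies 19 mm behind it; z points along the fingers, y is the direction in which the jaws open and shut (so a half turn about z gives the same grasp; the last joint's range is limited). The gripper opens to 85 mm and grips with 20 to 120 N. Pads are 22 mm wide; open, the fingers measure 114 mm over their backs; the gripper's body (76 mm by 85 mm) begins 54 mm behind the grasp point. The pads swing forward as they close: fully open they stand 13 mm farther back than shut.
Start: joints at [-86.935, 21.807, 74.336, -0, 83.858, -12.336], TCP at [0.146, -0.53, 0.231] pointing down, gripper open.
Joint ranges: [-178.18, 178.18], [-50.72, 133.34], [12.68, 142.11], [-81.47, 261.47], [9.98, 163.14], [-165.26, 165.26]. Speed limits (degrees/s): [136.94, 136.94, 180, 180, 180, 180].

## Interface

Orientations are given as a 3x3 rotation matrix whose columns are the frame's x, y, z axes.
In Python, from rig import status, vision, env gives the robot as it stands.
- The arm moves only by the tool send_rows, never from a script. Its argument "targets" is a list of rows, each a list of 7 numbers: the shift along the tool's x, y, z in units of 50 mm (1.0 is 50 mm), then the turn, a rotation vector about the tool's x, y, z in units of 8 degrees (1.0 is 8 degrees), then the finger opening in mm, from 0 to 85.4. A call has 1 to 5 rows; each row is the pose to reach, as a shift and turn from the pose commanded when the call began, along the tool's axes at that moment; what a row does not reach only later rows make up. A row lasts 1/8 s, in which the tool goes at most 62.5 mm and 10.7 degrees, less where a joint would pass 70% of its speed; a pose out of reach is approached as far as the arm can. A call with a gripper value outside its range is refused whole. The fingers move at their own pace and stop on an object; "grip_force" is the grip in N (left out, the last holds). Time passes only in rows, so rows that repeat a pose let the fingers close. It gives the time, the measured TCP pose, the force and the opening at its end, in the units of the state.
- status.observe(): the state, without advancing time (a new reading comes with each control period).
- vision.get_image(name): name is "scene" or "top" or "wrist"; returns (picture, depth): 420x560x3 uint8, red, green, blue; 420x560 float32, m along the optical axis (not along the pixel's ray), 0 where there is no reading.
- vision.camera_model(name): a dict with "camera_matrix" (3x3 intrinsics, pixels), "view" (4x4, takes a point from world to camera coordinates); the wrist camera has in their place "T_tool_cam" (4x4, takes a point from camera to tool coordinates, whose origin is the TCP and whose axes are the flange's). Camera axes: x right, y down, z forward; pixel columns grow to the right and rows downward; lengths in m; the calibration is good to about 2 mm. A picture is of the moment at which its call begins: read the wrist's pose just before it. camera_model takes no time and is no camera call.
- env.close_job(): hands the job in, once; it reports no verdict.
Trained networks look in the newest picture that a camera, given by its name, has taken for a name from the list of things; names that differ only in an ending like _2 or _b are one class to them, and where a whole thing is asked for, a point or a joint stands for the part that bears it (a point fixed in the world has none). Each returns a list of dicts, best first, with "p" (0 to 1); they miss things now and then, are a little off and sometimes report something else, mostly with a low value. They report only what shows in the picture. A call takes as long as a camera call.
- vision.masks_of(camera, label): "pixels" (420x560 bool, what is visible of it) and "extent" ([left, top, right, bottom] in pixels, round what is visible of it).
The state is a dict: "time_s": time; "q": joint angles; "qvel": joint speeds; "joint_efforts": joint torques, N m; "position": TCP position; "tool_rot": TCP orientation; "ft_force": force on the tool from outside, world axes, zero at the start; "wrist_torque": the same for the moment, N m; "grip_width": finger opening in m.
Only numpy, scipy, OpenCV 4.12 (cv2) and the standard library are available. Lean on these libraries where they do the work, as an engineer would, in place of code of your own. Each camera call takes 0.05 s, during which the arm holds its last target.

## Working session

There is one attempt and no reset: what is moved stays moved. The work goes in short steps, Python scripts to look and compute and a tool call to move; the robot and the scene stay as the last step left them, time stands still between calls to the robot, and variables do not carry over. Pictures are saved under pics/ and viewed, and the job is handed in when it is done.

Besides the shell and the picture viewer there is one more tool, called as name([rows], argument=value, ...), one row to a line, values as JSON. send_rows: Moves the arm, as the interface text tells. Its arguments: {"type":"object","properties":{"targets":{"type":"array","items":{"type":"array","items":{"type":"number"}}},"grip_force":{"type":"number"}},"required":["targets"]}

```bash
ls; mkdir -p pics; python3 - <<'E'
from rig import status, vision, env
import cv2,numpy as np
s=status.observe();print(s)
for n in ["scene","top","wrist"]:
    im,d=vision.get_image(n);cv2.imwrite(f"pics/{n}0.png",im[:,:,::-1]);np.savez(f"{n}0.npz",im=im,d=d)
    print(n,vision.camera_model(n))
E
```

```text
pics
{'time_s': 0.0, 'q': array([-8.69309407e+01,  2.18423642e+01,  7.43843847e+01,  2.99848422e-04,
        8.38575741e+01, -1.23372643e+01]), 'qvel': array([-0.0321408 , -0.06401193, -0.10488859, -0.03114232,  0.04130117,
       -0.03309792]), 'joint_efforts': array([-7.93327490e-04, -4.48456013e+01, -2.31278408e+01, -2.28978615e-04,
        4.84001823e-03, -1.24132512e-05]), 'position': array([ 0.1460841 , -0.52994888,  0.23070107]), 'tool_rot': array([[ 9.64066252e-01,  2.65661923e-01, -7.35991207e-05],
       [ 2.65661741e-01, -9.64065184e-01,  1.46988192e-03],
       [ 3.19537309e-04, -1.43661603e-03, -9.99998917e-01]]), 'ft_force': array([-0.03415918,  1.27254909,  0.02288148]), 'wrist_torque': array([-0.04155576, -0.00455934,  0.02069789]), 'grip_width': 0.08540520052009033}
scene {'camera_matrix': array([[444.50394201,   0.        , 284.75825339],
       [  0.        , 444.50394201, 210.03867689],
       [  0.        ,   0.        ,   1.        ]]), 'view': array([[ 0.86942807, -0.49390503, -0.01235506, -0.40183511],
       [-0.34081155, -0.58145546, -0.7387537 ,  0.26480565
[... 392 characters left out ...]
,  0.32822684, -0.38124478,  0.47621423],
       [ 0.35552878, -0.13766658, -0.92447131,  1.47225   ],
       [ 0.        ,  0.        ,  0.        ,  1.        ]])}
wrist {'camera_matrix': array([[356.55463896,   0.        , 283.66383819],
       [  0.        , 356.55463896, 216.09450977],
       [  0.        ,   0.        ,   1.        ]]), 'T_tool_cam': array([[ 4.37723036e-04, -9.61404882e-01, -2.75137169e-01,
         6.90723453e-02],
       [ 9.99999711e-01,  2.49881420e-04,  7.17771771e-04,
        -3.73966927e-05],
       [-6.21317618e-04, -2.75137404e-01,  9.61404713e-01,
        -1.43187636e-01],
       [ 0.00000000e+00,  0.00000000e+00,  0.00000000e+00,
         1.00000000e+00]])}
```

View pics/scene0.png

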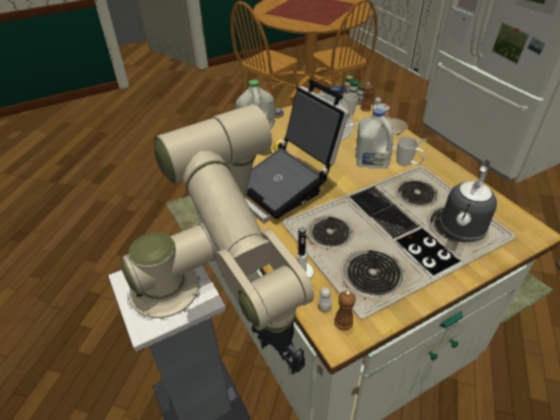

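View pics/top0.png

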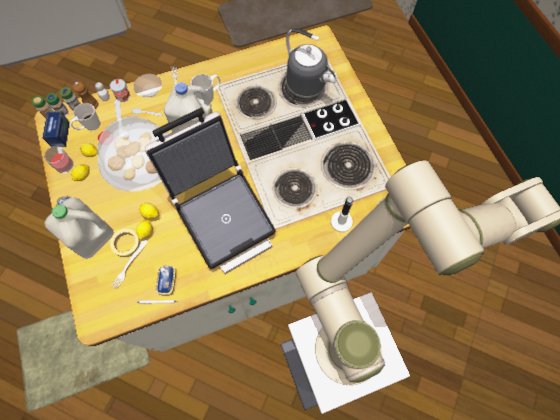

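View pics/wrist0.png

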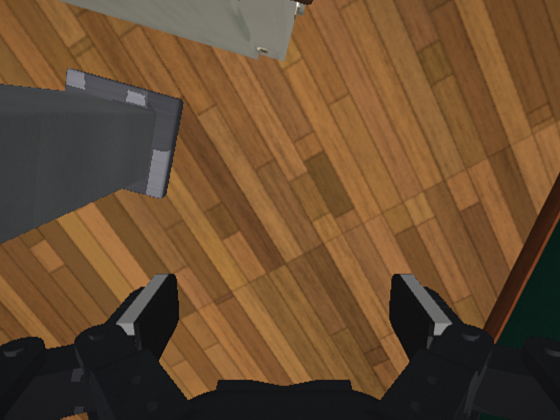

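The top view shows the grill with its heat spot at about (226,218), and the probe in its stand at about (345,212). The salt and pepper are hidden under the arm there, but in the scene view they're at about (325,298) and (345,308). Next I'll measure these.

```bash
cat > h.py <<'E'
from rig import status, vision, env
import cv2,numpy as np
def unproj(cam,u,v,z,s=None):
    m=vision.camera_model(cam);K=m["camera_matrix"]
    p=np.stack([(u-K[0,2])/K[0,0]*z,(v-K[1,2])/K[1,1]*z,z],-1)
    if cam=="wrist":
        T=m["T_tool_cam"];p=p@T[:3,:3].T+T[:3,3]
        return p@s["tool_rot"].T+s["position"]
    V=np.linalg.inv(m["view"]);return p@V[:3,:3].T+V[:3,3]
def cloud(cam,d,mask,s=None):
    v,u=np.nonzero(mask&(d>0));return unproj(cam,u.astype(float),v.astype(float),d[v,u].astype(float),s),u,v
def ray(cam,u,v,s=None):
    a=unproj(cam,np.array(float(u)),np.array(float(v)),np.array(0.),s);b=unproj(cam,np.array(float(u)),np.array(float(v)),np.array(1.),s)
    return a,b-a
E
python3 - <<'E'
from h import *
np.set_printoptions(precision=4,suppress=True)
for cam in ["top","scene"]:
    im,d=vision.get_image(cam)
    for l in ["probe","dock","hot_plate","plate_spot","salt_shaker","pepper_mill","butter_tub"]:
        try: r=vision.masks_of(cam,l)
        except Exception as e: print(l,e);continue
        for x in r[:2]:
            P,u,v=cloud(cam,d,x["pixels"])
            print(cam,l,round(x["p"],2),x["extent"],len(P), np.median(P,0) if len(P) else'', P.min(0) if len(P) else '',P.max(0) if len(P) else '')
            np.save(f"{cam}_{l}.npy",P) if x is r[0] else 0
E
```

```text
top probe 0.48 [337.2, 195.0, 354.7, 215.1] 184 [ 0.4284 -0.1654  0.1524] [ 0.4174 -0.2504 -0.0034] [ 0.5191 -0.1529  0.2157]
top dock 0.77 [331.2, 214.2, 347.9, 231.5] 309 [ 0.4194 -0.1562  0.0194] [ 0.3911 -0.2027  0.0029] [ 0.4671 -0.1281  0.1016]
top hot_plate 0.9 [179.1, 174.5, 272.9, 261.8] 4548 [0.5643 0.2396 0.0863] [0.429  0.0966 0.0516] [0.7005 0.3754 0.1263]
top plate_spot 0.65 [180.7, 176.7, 270.2, 263.8] 4532 [0.5643 0.2406 0.0863] [0.429  0.0998 0.0516] [0.6968 0.3739 0.1263]
top plate_spot 0.16 [341.0, 196.7, 352.4, 215.4] 144 [ 0.4256 -0.1627  0.1742] [ 0.4174 -0.241  -0.0034] [ 0.5081 -0.1529  0.2157]
top butter_tub 0.84 [157.4, 270.8, 172.8, 293.2] 561 [0.4466 0.5086 0.0237] [ 0.392   0.4681 -0.0076] [0.5092 0.5577 0.0343]
scene probe 0.66 [294.7, 230.1, 305.2, 255.2] 199 [ 0.4244 -0.1767  0.1555] [ 0.4151 -0.1851 -0.0057] [ 0.4818 -0.0557  0.213 ]
scene dock 0.49 [296.4, 257.6, 311.7, 279.0] 148 [ 0.4372 -0.1819  0.0398] [ 0.4125 -0.2066  0.005 ] [ 0.4647 -0.1488  0.0994]
scene hot_plate 0.72 [248.0, 146.8, 318.9, 212.2] 2488 [0.5669 0.2254 0.086 ] [0.4445 0.0939 0.    ] [0.6947 0.4678 0.1191]
scene plate_spot 0.74 [247.5, 150.3, 320.8, 213.3] 2537 [0.5688 0.2252 0.0864] [ 0.2684 -0.15   -0.0026] [0.7865 0.4922 0.4606]
scene salt_shaker 0.85 [317.4, 288.8, 336.2, 311.2] 273 [ 0.4133 -0.3369  0.0516] [ 0.4002 -0.3502 -0.0056] [ 0.4634 -0.2727  0.0924]
scene salt_shaker 0.47 [247.8, 147.9, 319.4, 210.5] 2500 [0.5693 0.2247 0.0864] [0.4451 0.0958 0.0547] [0.6969 0.3772 0.1193]
scene pepper_mill 0.96 [335.6, 292.2, 353.1, 328.7] 626 [ 0.4288 -0.4171  0.0711] [ 0.409  -0.4342 -0.0044] [ 0.5257 -0.307   0.1524]
```

```bash
python3 - <<'E'
import cv2,numpy as np
a=np.load("top0.npz")["im"][150:290,160:400,::-1]
cv2.imwrite("pics/topc.png",cv2.resize(a,None,fx=3.3,fy=3.3,interpolation=cv2.INTER_CUBIC))
E
```

```text
(no output)
```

View pics/topc.png

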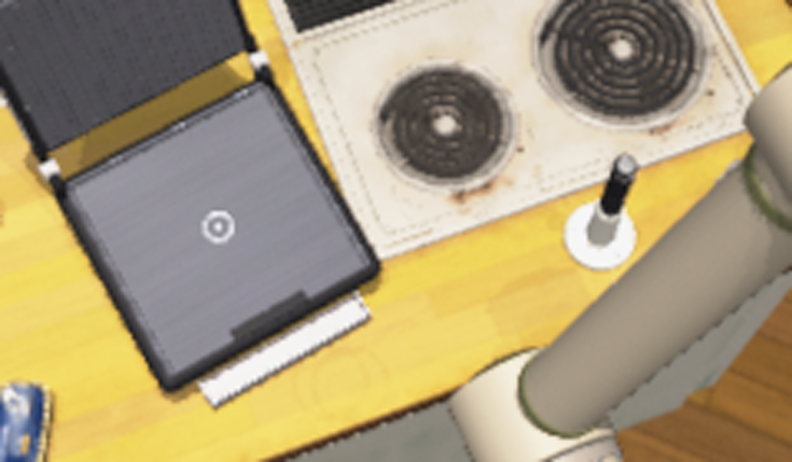

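```bash
python3 - <<'E'
from h import *
np.set_printoptions(precision=4,suppress=True)
for cam in ["top","scene"]:
    P=np.load(f"{cam}_hot_plate.npy")
    from numpy.linalg import svd
    Q=P[(np.abs(P-np.median(P,0))<[.08,.08,.05]).all(1)]
    for i in range(4):
        c=Q.mean(0);n=svd(Q-c,full_matrices=False)[2][2];n*=np.sign(n[2]);Q=Q[np.abs((Q-c)@n)<.003]
    print(cam,"normal",n,"slope",np.degrees(np.arccos(n[2])),len(Q),"yaw up-slope",np.degrees(np.arctan2(-n[1],-n[0])))
    if cam=="top": uv=(226.1-.3,218.8-.3)
    else:
        im,_=vision.get_image("scene"); cr=im[140:220,240:330,::-1]
        cv2.imwrite("pics/scg.png",cv2.resize(cr,None,fx=7,fy=7,interpolation=cv2.INTER_CUBIC)); uv=(278,178)
    a,r=ray(cam,*uv);t=((c-a)@n)/(r@n);print("spot",a+t*r)
    for l in ["probe","dock"]:
        P=np.load(f"{cam}_{l}.npy")
        P=P[np.hypot(*(P[:,:2]-[.425,-.17]).T)<.06]
        for lo in ([.095,.125,.155,.185,.208] if l=="probe" else [0,.03,.06,.08]):
            S=P[(P[:,2]>lo)&(P[:,2]<lo+.03)]
            if len(S): print(l,lo,len(S),S.mean(0),S.min(0)[:2],S.max(0)[:2])
E
```

```text
top normal [-0.2053 -0.0387  0.9779] slope 12.059469046710964 1173 yaw up-slope 10.683936915661414
spot [0.5637 0.2391 0.086 ]
probe 0.095 24 [ 0.4256 -0.1616  0.113 ] [ 0.4178 -0.1754] [ 0.4428 -0.1529]
probe 0.125 24 [ 0.425  -0.1612  0.1408] [ 0.4174 -0.175 ] [ 0.4426 -0.155 ]
probe 0.155 28 [ 0.4245 -0.1619  0.1696] [ 0.4185 -0.1772] [ 0.4363 -0.155 ]
probe 0.185 60 [ 0.4285 -0.1648  0.2047] [ 0.4191 -0.1792] [ 0.4439 -0.1541]
probe 0.208 34 [ 0.4302 -0.167   0.2114] [ 0.4193 -0.1792] [ 0.4408 -0.1541]
dock 0 230 [ 0.4221 -0.1595  0.0174] [ 0.3911 -0.2027] [ 0.4671 -0.1281]
dock 0.03 35 [ 0.4236 -0.1589  0.0448] [ 0.414  -0.1798] [ 0.4421 -0.1492]
dock 0.06 28 [ 0.4226 -0.1604  0.0755] [ 0.4154 -0.1793] [ 0.441  -0.1514]
dock 0.08 25 [ 0.4235 -0.1595  0.0918] [ 0.4165 -0.1745] [ 0.441  -0.1514]
scene normal [-0.2056 -0.0353  0.978 ] slope 12.04067515018973 752 yaw up-slope 9.742925339861063
spot [0.5662 0.2358 0.0853]
probe 0.095 40 [ 0.4244 -0.1761  0.1118] [ 0.4163 -0.1821] [ 0.4378 -0.1669]
probe 0.125 54 [ 0.4259 -0.1759  0.1399] [ 0.4151 -0.1821] [ 0.4398 -0.1666]
probe 0.155 42 [ 0.4244 -0.1765  0.1701] [ 0.4156 -0.1851] [ 0.4386 -0.1636]
probe 0.185 59 [ 0.4256 -0.1743  0.2009] [ 0.4183 -0.1842] [ 0.4369 -0.1611]
probe 0.208 17 [ 0.429  -0.1716  0.2105] [ 0.4217 -0.1842] [ 0.4369 -0.1611]
dock 0 70 [ 0.4505 -0.1834  0.0164] [ 0.4359 -0.2066] [ 0.4647 -0.1488]
dock 0.03 18 [ 0.4318 -0.1831  0.0481] [ 0.4227 -0.1879] [ 0.4392 -0.179 ]
dock 0.06 43 [ 0.424  -0.1803  0.0764] [ 0.4125 -0.1867] [ 0.4378 -0.1691]
dock 0.08 35 [ 0.4227 -0.1799  0.0891] [ 0.4125 -0.1867] [ 0.4347 -0.1692]
```

View pics/scg.png

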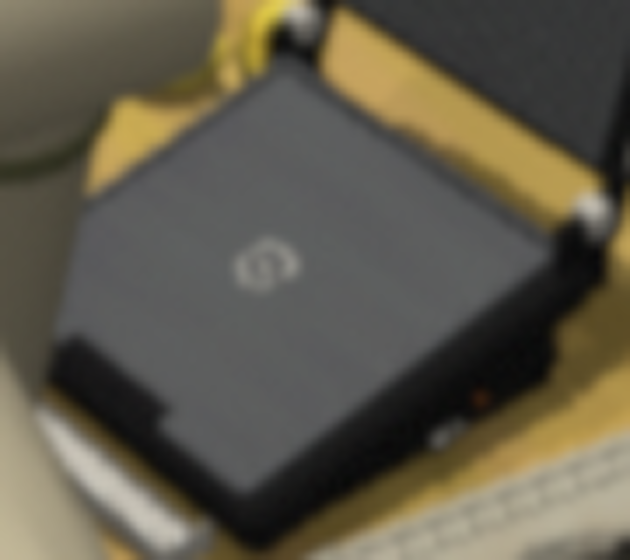

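send_rows([
  [1.0, -0.7, -1.0, 0, 0, 0, 85],
  [2.0, -1.4, -1.4, 0, 0, 0, 85],
  [3.0, -2.1, -1.4, 0, 0, 0, 85],
  [4.0, -2.8, -1.4, 0, 0, 0, 85],
  [5.0, -3.6, -1.4, 0, 0, 0, 85],
])

```text
time_s: 1.62
position: [0.3315, -0.3005, 0.3015]
tool_rot: [[0.964, 0.265, 0.001], [0.265, -0.964, -0.001], [0.0, 0.001, -1.0]]
ft_force: [1.2, -1.2, -0.1]
grip_width: 0.0849
```

```bash
cat >> h.py <<'E'
from scipy.spatial.transform import Rotation as Rn
np.set_printoptions(precision=4,suppress=True)
def delta(p,R=None):
    s=status.observe();Rt=s["tool_rot"]
    d=Rt.T@(np.array(p)-s["position"])/.05
    w=np.zeros(3) if R is None else np.degrees(Rn.from_matrix(Rt.T@R).as_rotvec())/8
    print("t",s["time_s"],"pos",s["position"],"d",d,"w",w,"F",s["ft_force"],"grip",s["grip_width"],"q",s["q"]);return s
E
python3 -c "
from h import *
s=delta([.43,-.168,.3]);print(s['tool_rot'])"
```

```text
t 1.625 pos [ 0.3315 -0.3005  0.3015] d [ 2.6031 -2.0325  0.03  ] w [0. 0. 0.] F [ 1.1788 -1.1937 -0.0825] grip 0.08488920436610345 q [-57.4245   8.6126  81.2421   0.005   90.0998  17.1923]
[[ 0.9642  0.2653  0.0005]
 [ 0.2653 -0.9642 -0.0006]
 [ 0.0003  0.0007 -1.    ]]
```

send_rows([
  [0.9, -0.7, 0, 0, 0, 0, 85],
  [1.8, -1.4, 0, 0, 0, 0, 85],
  [2.5, -2.0, 0, 0, 0, 0, 85],
  [2.5, -2.0, 0, 0, 0, 0, 85],
])

```text
time_s: 2.12
position: [0.4254, -0.1703, 0.3014]
tool_rot: [[0.963, 0.27, 0.0], [0.27, -0.963, 0.0], [0.0, -0.0, -1.0]]
ft_force: [0.2, 0.1, 0.6]
grip_width: 0.0849
```

```bash
python3 - <<'E'
from h import *
s=delta([.43,-.168,.3])
im,d=vision.get_image("wrist");cv2.imwrite("pics/w1.png",im[:,:,::-1])
for l in ["probe","dock","probe_grip"]:
    for x in vision.masks_of("wrist",l)[:2]:
        P,u,v=cloud("wrist",d,x["pixels"],s)
        print(l,x["p"],x["extent"],len(P))
        if l!="dock":
            for a,b in[(.205,.22),(.17,.2),(.13,.17),(.1,.13)]:
                S=P[(P[:,2]>a)&(P[:,2]<b)&(np.hypot(*(P[:,:2]-[.43,-.168]).T)<.05)]
                if len(S):print(a,len(S),S.mean(0),S.min(0),S.max(0))
E
```

```text
t 2.125 pos [ 0.4254 -0.1703  0.3014] d [ 0.1003 -0.0199  0.0278] w [0. 0. 0.] F [0.1848 0.1405 0.5914] grip 0.0849313685885628 q [-36.6838   9.7919  79.7982   0.0171  90.3982  37.6579]
probe 0.59 [266.3, 170.5, 300.5, 225.9] 1684
0.205 1020 [ 0.4315 -0.1666  0.2098] [ 0.4183 -0.1796  0.2051] [ 0.4429 -0.1544  0.2141]
0.17 210 [ 0.4406 -0.1642  0.1847] [ 0.4296 -0.1784  0.1702] [ 0.4434 -0.1541  0.2   ]
0.13 232 [ 0.4403 -0.1647  0.1515] [ 0.4298 -0.179   0.1304] [ 0.4433 -0.1541  0.1698]
0.1 129 [ 0.4407 -0.1644  0.1156] [ 0.4311 -0.1785  0.1008] [ 0.4433 -0.1542  0.1298]
probe 0.34 [249.9, 130.8, 312.7, 196.2] 2670
0.13 2 [ 0.4296 -0.154   0.143 ] [ 0.4294 -0.1541  0.1336] [ 0.4299 -0.1539  0.1523]
0.1 2 [ 0.4424 -0.1636  0.1012] [ 0.4415 -0.1669  0.101 ] [ 0.4433 -0.1603  0.1014]
dock 0.73 [249.0, 130.3, 312.9, 195.2] 2670
probe_grip 0.94 [262.1, 167.3, 301.8, 228.5] 1717
0.205 1021 [ 0.4315 -0.1666  0.2098] [ 0.4183 -0.1796  0.2051] [ 0.4429 -0.1544  0.2141]
0.17 210 [ 0.4406 -0.1642  0.1847] [ 0.4296 -0.1784  0.1702] [ 0.4434 -0.1541  0.2   ]
0.13 234 [ 0.4402 -0.1646  0.1514] [ 0.4294 -0.179   0.1304] [ 0.4433 -0.1539  0.1698]
0.1 136 [ 0.4404 -0.1644  0.1152] [ 0.4305 -0.1791  0.1008] [ 0.4433 -0.154   0.1298]
```

View pics/w1.png

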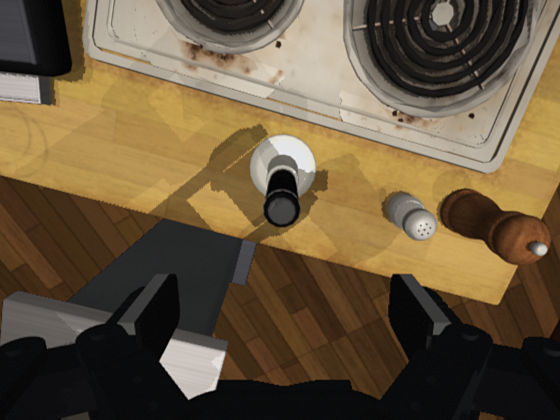

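The wrist view shows the probe top at (283,208), centred on axis (0.4306, -0.167) with its top at about 0.212. That fits the other cameras. Next I'll align above it and check how far the arm lags.

send_rows([
  [0, 0, 0.6, 0, 0, 0, 85],
  [0, 0, 0.6, 0, 0, 0, 85],
  [0, 0, 0.6, 0, 0, 0, 85],
])

```text
time_s: 2.7
position: [0.4245, -0.1733, 0.2722]
tool_rot: [[0.964, 0.264, 0.001], [0.264, -0.964, -0.001], [0.001, 0.001, -1.0]]
ft_force: [-0.7, 0.7, 0.3]
grip_width: 0.085
```

```bash
python3 - <<'E'
from h import *
s=delta([.4306,-.167,.150])
print(s['tool_rot'])
E
```

```text
t 2.7 pos [ 0.4245 -0.1733  0.2722] d [ 0.1499 -0.0913  2.4439] w [0. 0. 0.] F [-0.7027  0.7319  0.3472] grip 0.0849849879949688 q [-37.0574  10.7779  83.3576  -0.0012  85.802   37.6066]
[[ 0.9644  0.2645  0.0009]
 [ 0.2645 -0.9644 -0.0007]
 [ 0.0006  0.0009 -1.    ]]
```

send_rows([
  [0.15, -0.09, 0.2, 0, 0, 0, 85],
  [0.15, -0.09, 0.6, 0, 0, 0, 85],
  [0.15, -0.09, 0.6, 0, 0, 0, 85],
])

```text
time_s: 3.08
position: [0.4303, -0.1656, 0.2404]
tool_rot: [[0.964, 0.266, -0.002], [0.266, -0.964, 0.001], [-0.001, -0.002, -1.0]]
ft_force: [-0.2, -0.5, 0.2]
grip_width: 0.0847
```

```bash
python3 - <<'E'
from h import *
s=delta([.4306,-.167,.150])
E
```

```text
t 3.075 pos [ 0.4303 -0.1656  0.2404] d [0.0007 0.0313 1.8083] w [0. 0. 0.] F [-0.1536 -0.5049  0.1615] grip 0.08470953692775315 q [-35.8182  12.4844  86.5115   0.0048  81.1412  38.7628]
```

Aligned. Now I'll go down and close.

send_rows([
  [0, 0.02, 0.7, 0, 0, 0, 85],
  [0, 0.02, 1.4, 0, 0, 0, 85],
  [0, 0.02, 1.8, 0, 0, 0, 85],
  [0, 0.02, 1.8, 0, 0, 0, 85],
  [0, 0.02, 1.8, 0, 0, 0, 85],
])

```text
time_s: 3.7
position: [0.4314, -0.1675, 0.1525]
tool_rot: [[0.964, 0.266, 0.002], [0.266, -0.964, -0.001], [0.001, 0.002, -1.0]]
ft_force: [-0.5, 0.4, 0.5]
grip_width: 0.0848
```

```bash
python3 - <<'E'
from h import *
s=delta([.4306,-.167,.150])
im,d=vision.get_image("wrist");cv2.imwrite("pics/w2.png",im[:,:,::-1])
E
```

```text
t 3.7 pos [ 0.4314 -0.1675  0.1525] d [-0.0131 -0.0147  0.0502] w [0. 0. 0.] F [-0.4664  0.3911  0.4587] grip 0.0847631220206999 q [-35.9311  17.7922  95.1303   0.0019  66.9565  38.6652]
```

View pics/w2.png

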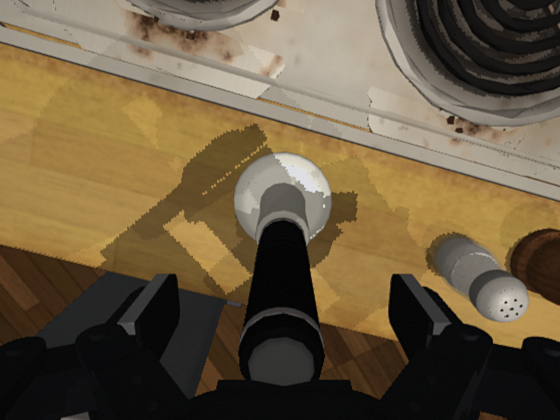

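The handle runs midway between the pads in the wrist view, with its top at (281,360), so I can close.

send_rows([
  [0, 0, 0, 0, 0, 0, 0],
  [0, 0, 0, 0, 0, 0, 0],
  [0, 0, 0, 0, 0, 0, 0],
  [0, 0, 0, 0, 0, 0, 0],
  [0, 0, 0, 0, 0, 0, 0],
], grip_force=50)

```text
time_s: 4.38
position: [0.4308, -0.1671, 0.1516]
tool_rot: [[0.964, 0.266, 0.0], [0.266, -0.964, 0.0], [0.0, 0.0, -1.0]]
ft_force: [-0.5, 1.5, 5.0]
grip_width: 0.025
```

send_rows([
  [0, 0, 0, 0, 0, 0, 0],
  [0, 0, 0, 0, 0, 0, 0],
  [0, 0, -0.2, 0, 0, 0, 0],
  [0, 0, -0.5, 0, 0, 0, 0],
  [0, 0, -0.5, 0, 0, 0, 0],
])

```text
time_s: 5.0
position: [0.4311, -0.1675, 0.1771]
tool_rot: [[0.964, 0.266, 0.002], [0.266, -0.964, -0.001], [0.001, 0.002, -1.0]]
ft_force: [-1.0, -0.3, -1.2]
grip_width: 0.0247
```

```bash
python3 - <<'E'
from h import *
s=delta([.4306,-.167,.27])
im,d=vision.get_image("wrist");cv2.imwrite("pics/w3.png",im[:,:,::-1])
E
```

```text
t 5.0 pos [ 0.4311 -0.1675  0.1771] d [-0.0052 -0.0096 -1.8575] w [0. 0. 0.] F [-1.0268 -0.3167 -1.1734] grip 0.024744556749739813 q [-35.9463  16.0676  92.9314  -0.007   70.8763  38.6555]
```

View pics/w3.png

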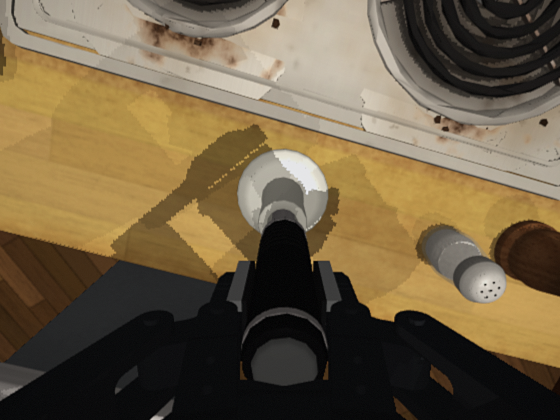

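send_rows([
  [0, 0, -0.7, 0, 0, 0, 0],
  [0, 0, -1.4, 0, 0, 0, 0],
  [0, 0, -2.2, 0, 0, 0, 0],
  [0, 0, -2.2, 0, 0, 0, 0],
  [0, 0, -2.2, 0, 0, 0, 0],
])

```text
time_s: 5.68
position: [0.4303, -0.1669, 0.2849]
tool_rot: [[0.964, 0.266, -0.002], [0.266, -0.964, 0.001], [-0.002, -0.002, -1.0]]
ft_force: [0.0, 0.1, -1.2]
grip_width: 0.0252
```

```bash
python3 - <<'E'
from h import *
n=np.array([-.2055,-.037,.978]);n/=np.linalg.norm(n)
spot=np.array([.5645,.238,.0858])
s=delta([.4306,-.167,.27])
Rt=s["tool_rot"]
# rotate minimal to bring tool z to -n
a=Rt[:,2];b=-n;w=np.cross(a,b);w*=np.arcsin(np.linalg.norm(w))/np.linalg.norm(w)
R=Rn.from_rotvec(w).as_matrix()@Rt
print(R@[0,0,1],R)
delta(spot+n*(.1316+.05),R)
im,d=vision.get_image("scene");cv2.imwrite("pics/s4.png",cv2.resize(im[200:320,220:380,::-1],None,fx=4,fy=4))
im,d=vision.get_image("top");cv2.imwrite("pics/t4.png",cv2.resize(im[150:270,270:430,::-1],None,fx=4,fy=4))
im,d=vision.get_image("wrist");cv2.imwrite("pics/w4.png",im[:,:,::-1])
E
```

```text
t 5.675 pos [ 0.4303 -0.1669  0.2849] d [0.0054 0.0036 0.2973] w [0. 0. 0.] F [ 0.0439  0.1348 -1.1725] grip 0.02522696367263946 q [-35.9481  10.7386  81.3022  -0.0014  88.0994  38.6548]
[ 0.2055  0.037  -0.978 ] [[ 0.9426  0.2634  0.2055]
 [ 0.2614 -0.9645  0.037 ]
 [ 0.2079  0.0189 -0.978 ]]
t 5.675 pos [ 0.4303 -0.1669  0.2849] d [ 3.9829 -7.163   0.4368] w [-0.1497  1.5114 -0.    ] F [ 0.0439  0.1348 -1.1725] grip 0.02522696367263946 q [-35.9481  10.7386  81.3022  -0.0014  88.0994  38.6548]
```

View pics/s4.png

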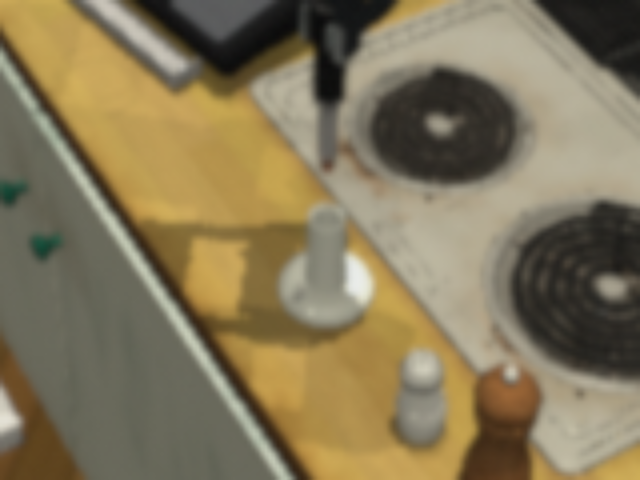

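View pics/t4.png

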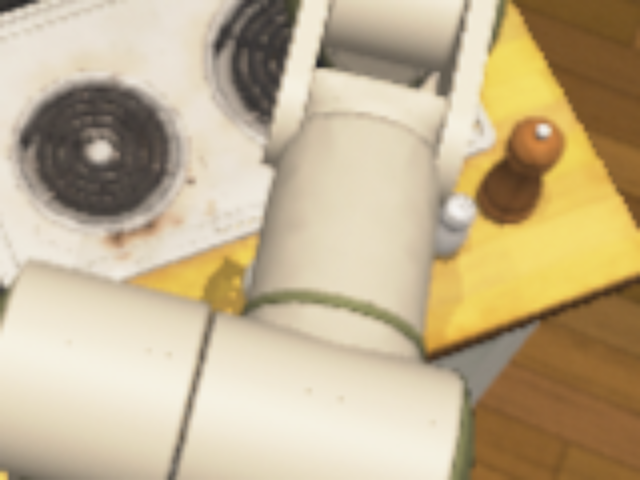

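View pics/w4.png

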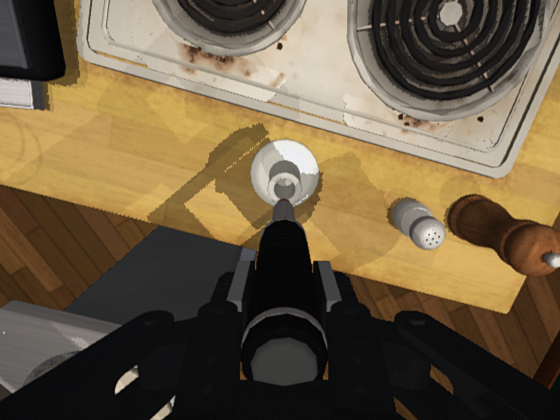

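send_rows([
  [0.4, -0.9, 0, 0, 0.2, 0, 0],
  [0.9, -1.8, 0, 0, 0.5, 0, 0],
  [1.4, -2.7, 0, -0.1, 0.8, 0, 0],
  [1.9, -3.6, 0, -0.1, 1.1, 0, 0],
  [2.4, -4.5, 0, -0.15, 1.3, 0, 0],
])

```text
time_s: 6.45
position: [0.4865, 0.0832, 0.2855]
tool_rot: [[0.948, 0.263, 0.179], [0.263, -0.964, 0.028], [0.18, 0.02, -0.983]]
ft_force: [0.7, 0.1, -0.7]
grip_width: 0.0249
```

```bash
cat >> h.py <<'E'
n=np.array([-.2055,-.037,.978]);n/=np.linalg.norm(n)
spot=np.array([.5645,.238,.0858])
def goal(hh,L=.1316,sp=None):
    s=status.observe();Rt=s["tool_rot"];b=-n;w=np.cross(Rt[:,2],b);k=np.linalg.norm(w);w=w*(np.arcsin(k)/k)
    R=Rn.from_rotvec(w).as_matrix()@Rt
    s=delta((spot if sp is None else sp)+n*(L+hh),R)
    print("tip est",s["position"]-Rt[:,2]*-L,"tilt err deg",np.degrees(k));return s
def proj(cam,p):
    m=vision.camera_model(cam);c=m["view"]@np.r_[p,1];x=m["camera_matrix"]@c[:3];return x[:2]/x[2]
E
python3 - <<'E'
from h import *
print(proj("scene",[.4303,-.1669,.2849-.1316]))
goal(.05)
E
```

```text
[301.2337 241.8391]
t 6.45 pos [0.4865 0.0832 0.2855] d [ 1.4685 -2.6519  0.6645] w [0.0106 0.2019 0.    ] F [ 0.7405  0.1411 -0.7259] grip 0.024934837766097506 q [-5.4626  9.2485 83.7918  2.6553 76.8413 68.7852]
tip est [0.5101 0.0869 0.1561] tilt err deg 1.617221981255687
```

send_rows([
  [0.5, -0.9, 0, 0, 0.1, 0, 0],
  [1.0, -1.8, 0.2, 0, 0.2, 0, 0],
  [1.45, -2.6, 0.5, 0, 0.2, 0, 0],
  [1.45, -2.65, 0.65, 0, 0.2, 0, 0],
  [1.45, -2.65, 0.65, 0, 0.2, 0, 0],
])

```text
time_s: 7.08
position: [0.5258, 0.2291, 0.2633]
tool_rot: [[0.943, 0.264, 0.203], [0.263, -0.964, 0.034], [0.205, 0.021, -0.979]]
ft_force: [-0.6, -0.5, -0.6]
grip_width: 0.0248
```

```bash
python3 - <<'E'
from h import *
s=goal(.05)
for c in ["scene","top","wrist"]:
    im,d=vision.get_image(c);np.savez(c+"5.npz",im=im,d=d);print(im.shape)
    if c=="scene": im=cv2.resize(im[120:240,220:380],None,fx=4,fy=4)
    if c=="top": im=cv2.resize(im[150:290,160:340],None,fx=4,fy=4)
    cv2.imwrite(f"pics/{c}5.png",im[:,:,::-1])
E
```

```text
t 7.075 pos [0.5258 0.2291 0.2633] d [ 0.0381 -0.035   0.0054] w [0.0136 0.0213 0.    ] F [-0.6136 -0.4658 -0.5963] grip 0.02483732841672376 q [11.9412 17.9476 75.8124 -0.5002 74.3577 86.5852]
tip est [0.5525 0.2336 0.1345] tilt err deg 0.20251500767444724
(420, 560, 3)
(420, 560, 3)
(420, 560, 3)
```

View pics/scene5.png

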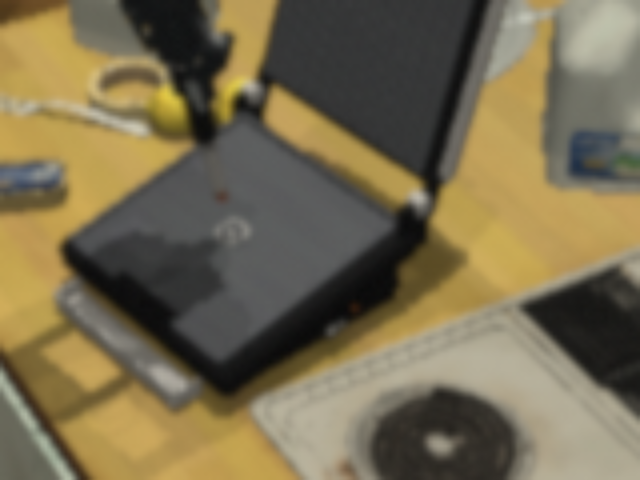

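View pics/top5.png

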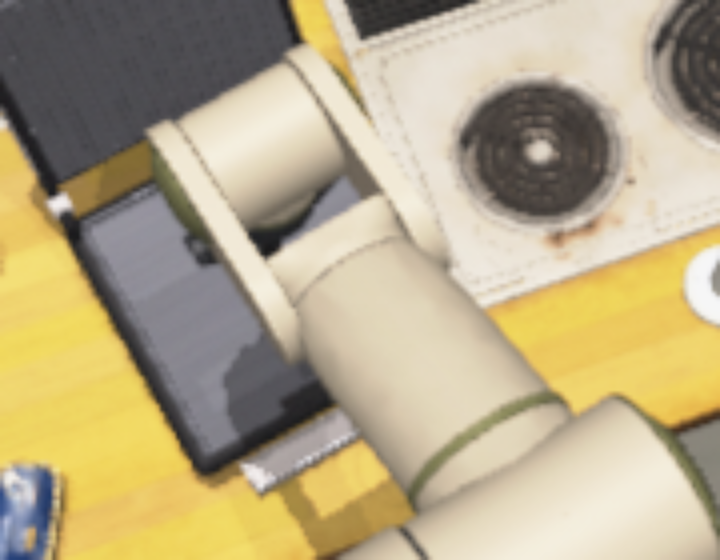

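View pics/wrist5.png

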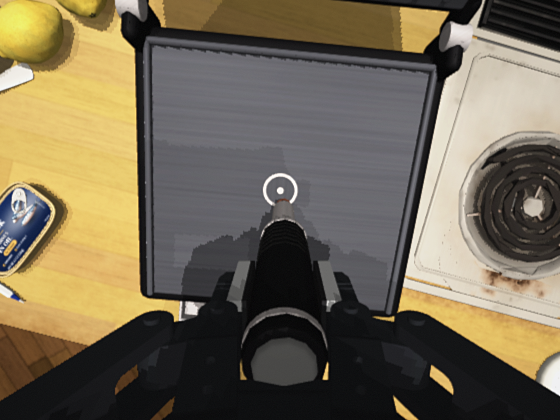

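```bash
python3 - <<'E'
from h import *
s=status.observe()
z=np.load("wrist5.npz");d=z["d"];im=z["im"]
a,r=ray("wrist",280.3,190,s);t=((spot-a)@n)/(r@n);print("spot wrist",a+t*r)
m=np.zeros(d.shape,bool);m[100:185,180:400]=1
Q,u,v=cloud("wrist",d,m,s);c=Q.mean(0);nn=np.linalg.svd(Q-c,full_matrices=False)[2][2];nn*=np.sign(nn[2]);print("normal",nn,"offset of my spot",(spot-c)@nn,np.degrees(np.arccos(nn@n)))
a,r=ray("scene",277.8,177.4);t=((spot-a)@n)/(r@n);print("spot scene",a+t*r)
tip=s["position"]+s["tool_rot"][:,2]*.1316
print("tip scene pred",proj("scene",tip),"seen approx",220+222/4,120+197/4)
m=vision.camera_model("wrist");T=m["T_tool_cam"];
for L in(.125,.1316,.138):
    p=T[:3,:3].T@(np.array([0,0,L])-T[:3,3]);x=m["camera_matrix"]@p;print(L,x[:2]/x[2])
cv2.imwrite("pics/w5c.png",cv2.resize(im[150:270,200:360,::-1],None,fx=4.5,fy=4.5,interpolation=cv2.INTER_NEAREST))
E
```

```text
spot wrist [0.5644 0.2379 0.0858]
normal [-0.206  -0.0366  0.9779] offset of my spot -0.00027558940545491066 0.03780461941921278
spot scene [0.5668 0.2385 0.0863]
tip scene pred [275.2231 169.1357] seen approx 275.5 169.25
0.125 [283.4642 206.7158]
0.1316 [283.4644 204.641 ]
0.138 [283.4646 202.716 ]
```

View pics/w5c.png

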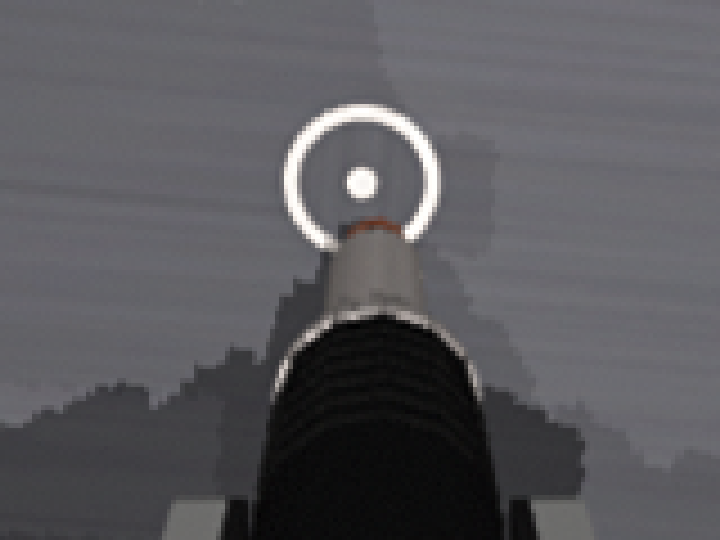

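All the measurements agree to within 2 mm. I'll descend to about 12 mm above the plate.

send_rows([
  [0.04, -0.03, 0.3, 0, 0, 0, 0],
  [0.04, -0.03, 0.6, 0, 0, 0, 0],
  [0.04, -0.03, 0.75, 0, 0, 0, 0],
  [0.04, -0.03, 0.75, 0, 0, 0, 0],
  [0.04, -0.03, 0.75, 0, 0, 0, 0],
])

```text
time_s: 7.85
position: [0.5357, 0.2327, 0.2287]
tool_rot: [[0.942, 0.264, 0.207], [0.262, -0.964, 0.035], [0.209, 0.021, -0.978]]
ft_force: [0.2, -0.2, -1.3]
grip_width: 0.0248
```

```bash
python3 - <<'E'
from h import *
s=goal(0)
im,d=vision.get_image("wrist")
cv2.imwrite("pics/w6c.png",cv2.resize(im[150:270,200:360,::-1],None,fx=4.5,fy=4.5,interpolation=cv2.INTER_NEAREST))
s=goal(0)
E
```

```text
t 7.85 pos [0.5357 0.2327 0.2287] d [-0.0234 -0.0045  0.2856] w [ 0.0134 -0.0046 -0.    ] F [ 0.1815 -0.2292 -1.3198] grip 0.024834736295876556 q [12.1011 20.3383 78.0756 -0.5344 69.4987 86.815 ]
tip est [0.5629 0.2374 0.1   ] tilt err deg 0.1134687409797125
t 7.9 pos [0.5356 0.2327 0.2288] d [-0.0234 -0.004   0.2882] w [ 0.0135 -0.006   0.    ] F [ 0.0538 -0.2337 -1.4491] grip 0.024777013151606995 q [12.1034 20.3257 78.0756 -0.5345 69.4998 86.815 ]
tip est [0.5628 0.2374 0.1002] tilt err deg 0.11792842338989908
```

View pics/w6c.png

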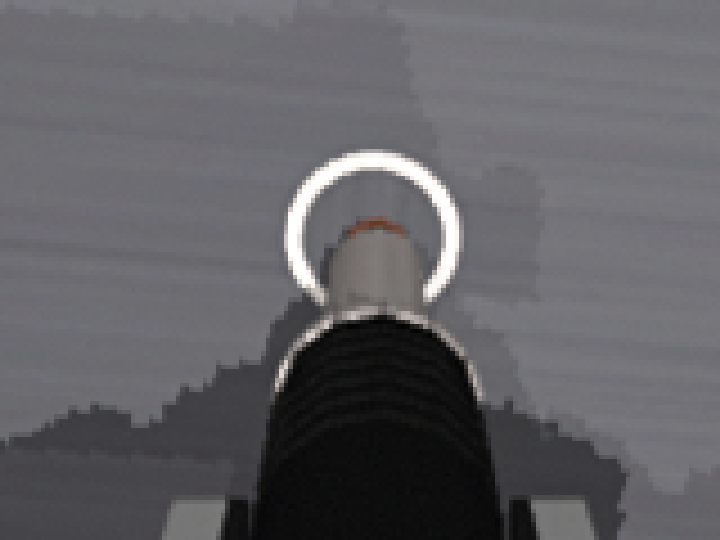

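send_rows([
  [-0.02, 0, 0.1, 0, 0, 0, 0],
  [-0.02, 0, 0.2, 0, 0, 0, 0],
  [-0.02, 0, 0.25, 0, 0, 0, 0],
  [-0.02, 0, 0.28, 0, 0, 0, 0],
  [-0.02, 0, 0.28, 0, 0, 0, 0],
])

```text
time_s: 8.52
position: [0.5375, 0.2329, 0.2144]
tool_rot: [[0.942, 0.264, 0.206], [0.262, -0.964, 0.035], [0.208, 0.021, -0.978]]
ft_force: [0.4, -0.5, -1.0]
grip_width: 0.0253
```

send_rows([
  [0, 0, 0, 0, 0, 0, 0],
  [0, 0, 0, 0, 0, 0, 0],
])

```text
time_s: 8.78
position: [0.5375, 0.2329, 0.2146]
tool_rot: [[0.942, 0.264, 0.206], [0.262, -0.964, 0.035], [0.208, 0.021, -0.978]]
ft_force: [0.1, 0.3, -0.8]
grip_width: 0.025
```

```bash
python3 -c "
from h import *
s=goal(0);print((s['ft_force']-[0,0,-1.2])@n)"
```

```text
t 8.775 pos [0.5375 0.2329 0.2146] d [ 0.0002 -0.0044  0.0018] w [ 0.0135 -0.0015  0.    ] F [ 0.1356  0.27   -0.817 ] grip 0.024956046754930405 q [12.0813 21.1764 79.2067 -0.5392 67.5542 86.8157]
tip est [0.5646 0.2376 0.0859] tilt err deg 0.10849667688959289
0.3367126221646008
```

Nearly touching, so from here I press in small steps.

send_rows([
  [0, 0, 0.03, 0, 0, 0, 0],
  [0, 0, 0.06, 0, 0, 0, 0],
  [0, 0, 0.06, 0, 0, 0, 0],
  [0, 0, 0.06, 0, 0, 0, 0],
])

```text
time_s: 9.28
position: [0.5381, 0.233, 0.2117]
tool_rot: [[0.942, 0.264, 0.206], [0.262, -0.964, 0.035], [0.208, 0.021, -0.978]]
ft_force: [-0.9, -0.0, -0.3]
grip_width: 0.0249
```

```bash
python3 -c "
from h import *
s=goal(0);print((s['ft_force']-[0,0,-1.2])@n)"
```

```text
t 9.275 pos [0.5381 0.233  0.2117] d [-0.0001 -0.0043 -0.0582] w [ 0.0133 -0.0016 -0.    ] F [-0.8856 -0.0032 -0.2928] grip 0.02485392314698804 q [12.0781 21.3794 79.3977 -0.5383 67.1592 86.8171]
tip est [0.5653 0.2377 0.083 ] tilt err deg 0.10709213420725772
1.069279556845374
```

send_rows([
  [0, 0, 0.03, 0, 0, 0, 0],
  [0, 0, 0.05, 0, 0, 0, 0],
  [0, 0, 0.05, 0, 0, 0, 0],
  [0, 0, 0.05, 0, 0, 0, 0],
])

```text
time_s: 9.78
position: [0.5386, 0.2331, 0.2092]
tool_rot: [[0.942, 0.264, 0.206], [0.262, -0.964, 0.035], [0.208, 0.021, -0.978]]
ft_force: [-0.3, 0.4, 1.5]
grip_width: 0.0247
```

```bash
python3 - <<'E'
from h import *
s=goal(0);f=[]
for i in range(6):
    im,d=vision.get_image("wrist");f.append((status.observe()['ft_force']-[0,0,-1.2])@n)
print(f,np.mean(f))
cv2.imwrite("pics/w7c.png",cv2.resize(im[150:270,200:360,::-1],None,fx=4.5,fy=4.5,interpolation=cv2.INTER_NEAREST))
E
```

```text
t 9.775 pos [0.5386 0.2331 0.2092] d [-0.     -0.0043 -0.1088] w [ 0.0132 -0.0014 -0.    ] F [-0.3278  0.3749  1.5391] grip 0.024692329715018023 q [12.0751 21.5512 79.558  -0.5381 66.8289 86.8169]
tip est [0.5658 0.2378 0.0805] tilt err deg 0.10603028015484481
[np.float64(2.542003186544351), np.float64(3.4735001144114723), np.float64(3.2471796237372703), np.float64(2.299298597906408), np.float64(2.255356235291336), np.float64(2.347065550108349)] 2.6940672179998644
```

View pics/w7c.png

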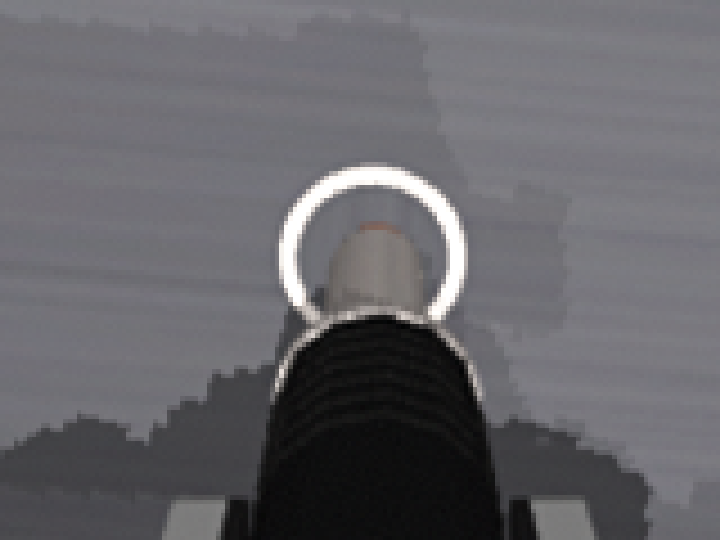

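```bash
python3 - <<'E'
from h import *
im,d=vision.get_image("scene")
cv2.imwrite("pics/s8.png",cv2.resize(im[120:360,220:380,::-1],None,fx=2.5,fy=2.5))
s=goal(0);print(s["qvel"])
E
```

```text
t 10.125 pos [0.5386 0.2331 0.2091] d [ 0.0007 -0.0048 -0.1098] w [ 0.0132 -0.0007  0.    ] F [-0.633   0.1186  1.5293] grip 0.024883367789677355 q [12.0724 21.5532 79.5641 -0.5378 66.8261 86.8171]
tip est [0.5657 0.2377 0.0804] tilt err deg 0.1055879751319196
[ 0.1206 -0.1061  0.0575  0.0118  0.0218  0.0348]
```

View pics/s8.png

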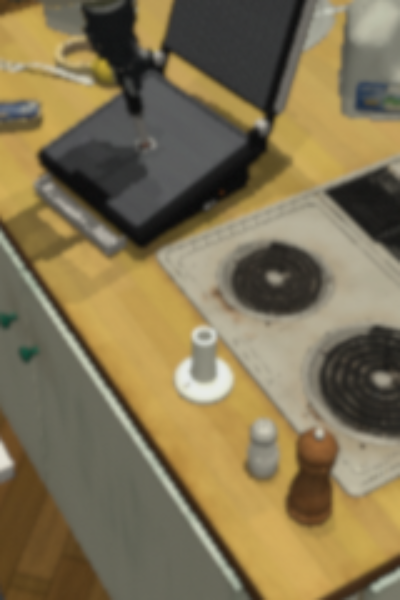

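The scene view shows the tip on the heat spot at (146,143), the stand empty, and the salt and pepper still standing. Handing in.

```bash
python3 -c "
from rig import env;print(env.close_job())"
```

```text
the job is handed in; nothing more can be done
None
```

I took the probe out of its stand and was still holding it on the heat spot when I handed the job in, at about 10.1 s. I got no verdict back.

Last checks before handing in:
- **Position:** the tip is about 1–2 mm from the centre of the spot, from both the wrist picture and the arm's position. The spot itself was located to about 2.5 mm across the cameras.
- **Angle:** the probe's axis is about 0.1° off square to the plate. This is worked out from the arm's pose, taking the probe to be in line with the fingers.
- **Sensor head:** it is about 5.4 mm in, from how far the arm moved. The force on the plate averaged 2.7 N (readings from 2.3 to 3.5 N), which works out to about 5 mm. Both are close to half-way.
- **Surroundings:** the stand is empty. The salt and pepper were upright and looked unmoved. The butter tub was never approached, but I didn't look at it again at the end.

No check failed. During pressing, one early force reading was low (1.1 N where about 2.2 N was expected), which I put down to sensor noise.

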